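# Close up a dry panel in a notched bar clamp

## Task

Three loose boards for a new carrying board lie in the notched panel clamp. Squeeze the trigger on the clamp's sliding jaw and keep it squeezed while you slide the jaw in, pushing the boards together and pressing them hand-tight (firmly but gently) against the screw pad. Then let go with the jaw locked in the nearest notch, the boards left closed up, and leave the bottle, the jar and the comb alone.

Things in the scene. Friction and masses are not known exactly. Their poses are not given: they have to be found in the camera images.
- clamp: Aluminium panel (sash) clamp lying along the bench, fixed in wooden saddles. Origin on the bench under the middle of its bar; y runs along the bar, z up. Bar 600 mm long, 22 mm wide, its top 42 mm above the bench. Two wooden packers beside the bar, 44 mm high, carry the boards 2 mm clear of it.
- head (a point): Front of the clamp's fixed head (77 mm tall), at the screw's axis, y = -252 mm, 54.5 mm above the bench. The self-locking screw runs along the clamp's y; its round pad (21 mm across) faces +y. How far the pad stands out differs each time and is not measured: its face is somewhere between y = -242 and -202 mm in the clamp's frame.
- notch (a point): One of the square notches cut across the bar's top, at y = +8 mm in the clamp's frame, at the height of the bar's top. They repeat every 16 mm along the whole bar, each 8 mm long and 8 mm deep, with 8 mm of solid bar between.
- jaw: The sliding jaw, an aluminium casting 117 mm long on the bar, axes parallel to the clamp's. Origin at the foot of its flat pressing face, on the bar's top, mid-bar; the face looks to the boards (-y), is 42 mm wide and 35 mm tall. Slides along the clamp's y only, with about 4 N of friction. Behind the face stand a steel trigger, then a fixed black hand grip (16 mm thick, y = 63 to 79 mm, up to z = 93 mm).
- tooth_tip (a point): Foot of the steel locking tooth, visible behind the hand grip, 105 mm behind the jaw's pressing face; 5 mm long. Dropped into a notch (5 mm deep) it locks the jaw both ways, with 1.5 mm of play either way. At the start it may be in a notch or rest on the bar between two notches.
- grip (a point): Where to take the jaw, 110 mm above the bench (y = 62 mm, z = 68 mm in the jaw's frame): half-way between the outer sides of hand grip and fully squeezed trigger. Fingers close along the clamp's y, one before the trigger, one behind the grip: 47 mm over both when free, 34 mm squeezed (only the trigger gives). Beside them nothing is higher than 36 mm above the bar.
- trigger (a joint): Angle (rad) of the steel trigger, hinged on the jaw 20 mm above the bar, its finger bar (16 mm thick, 26 mm wide) 48 mm above that. 0 = free, tooth down in a notch; 0.28 to 0.31 = fully squeezed towards the grip, tooth 2 mm clear of the bar. Spring: 1.3 N at the finger bar when free, 3 N at the stop. Let go over solid bar it stays at about 0.20; it falls to 0 when the tooth drops in.
- board1: The first board, next to the screw pad; origin at the centre of its underside. The three boards are alike: pine, 200 mm long (own x, across the bar), 56 mm wide (own y, along the bar), 18 mm thick, undersides 44 mm above the bench, 0.1 to 0.2 kg. They lie 4 to 16 mm apart, slightly askew, and slide on the packers (together 1 to 4 N).
- board2: The middle board (as board 1); origin at the centre of its underside.
- board3: The third board (as board 1), the one the jaw's face pushes on; origin at the centre of its underside. Hand-tight is about 10 to 20 N between jaw and board, on top of the jaw's own friction; over 25 N the loose panel would buckle.
- bottle: Bystander: white bottle, 48 mm across, 115 mm tall, origin at its underside.
- jar: Bystander: glass jar with lid, 64 mm across, 75 mm tall, origin at its underside.
- comb: Bystander: marbling comb, a wooden batten 200 x 14 x 22 mm with steel pins, lying on the bench, origin at its underside.

How it is judged:
On the way, in this order (a step that is already met when the one before it is completed fails the run):
1. the trigger is squeezed (value of joint trigger above 0.23 rad), for 0.2 s.
2. with the trigger held squeezed, the jaw presses the boards hand-tight: its face pushes the third board with more than 6 N (contact force between jaw and board3 above 6 N and value of joint trigger above 0.21 rad), for 0.2 s.
At the end, for the whole second after the job is handed in: The trigger is free (under 0.06 rad) with the tooth down in a notch; the jaw's face is less than 18.5 mm from the third board (the nearest notch); the boards lie flat on the packers, square to the bar within 0.03 rad, with no joint between them open by more than 2 mm; jaw and boards at rest (value of joint trigger below 0.06 rad and y of jaw in the frame of board3 below 0.0465 m and y of board3 in the frame of board2 between 0.05 and 0.058 m and y of board2 in the frame of board1 between 0.05 and 0.058 m and angle between the x axis of each of board1, board2, board3 and the x axis of clamp, either way round below 0.03 rad and height (world z) of each of board1, board2, board3 below 0.047 m and linear speed of each of jaw, board3 below 0.01 m/s); the robot touches nothing.
It fails at once if the jaw presses the boards with more than 25 N (contact force between jaw and board3 above 25 N).
It fails at once if the bottle, the jar or the comb is moved by more than 20 mm (distance of any of bottle, jar, comb from where it was at the start of the episode above 0.02 m).
It also fails if it takes over 51 s, if anything falls off the work surface, if the arm or the gripper's body presses on something with over 40 N, if the wrist force passes 120 N, or if a joint passes its speed limit or range.

## Robot

A 6-joint arm with a two-finger parallel gripper is mounted at the origin on the work surface. World frame = base frame: x ahead of the robot, y to its left, z up, the work surface at z = 0. Lengths are in m, angles in rad, forces in N, time in s.
With the tool pointing down it reaches from about 0.325 to 0.75 m from the base axis. Payload 7.6 kg.
Tool frame: the origin (TCP) lies between the finger pads; the fingertips stand 25 mm ahead of it and the grasp point (between the pads) lies 6 mm ahead of it; z points along the fingers, y is the direction in which the jaws open and shut (so a half turn about z gives the same grasp; the last joint's range is limited). The gripper opens to 85 mm and grips with 20 to 120 N. Pads are 22 mm wide; open, the fingers measure 114 mm over their backs; the gripper's body (76 mm by 85 mm) begins 54 mm behind the grasp point. The pads swing forward as they close: fully open they stand 13 mm farther back than shut.
Start: joints at [1.164, 0.052, 1.401, -0, 1.689, -0.07], TCP at [0.173, 0.496, 0.256] pointing down, gripper open.
Joint ranges: [-2.9, 2.9], [-0.91, 2.17], [0.12, 2.37], [-1.06, 4.2], [0.26, 2.73], [-2.93, 2.93]. Speed limits (rad/s): [2.57, 2.57, 3.01, 3.14, 3.14, 3.14].

## Interface

Orientations are given as a rotation vector (axis times angle).
In Python, from rig import env, imaging, order gives the robot as it stands. The module is installed in compiled form; this text tells all that it offers.
- The arm moves only by the shell command python3 -m jog 'ROWS' [OPENING] [FORCE]. ROWS is JSON, a list of rows, each an object with "xyz": the shift along the tool's x, y, z in cm, a list of three; "rot": the turn, a rotation vector about the tool's x, y, z in degrees, a list of three. In form: [{"xyz": [tx, ty, tz], "rot": [rx, ry, rz]}, ...]. A call has exactly 10 rows; each row shifts and turns the commanded pose from where the row before left it, along the tool's axes as they then stand; what a row does not reach is not made up. A row lasts 1/10 s, in which the tool goes at most 50 mm and 8.59 degrees, less where a joint would pass 70% of its speed; a pose out of reach is approached as far as the arm can. A call with a gripper value outside its range is refused whole. OPENING is the opening, from -1 (shut) to 1 (fully open), set as the call begins (- or left out, the last holds). The fingers move at their own pace and stop on an object; FORCE is the grip in N (left out, the last holds). Time passes only in rows, so rows that do not move let the fingers close, or fill a call up. It gives the time, the measured TCP pose, the force and the opening at its end, in the units of the state.
- env.sense(): the state, without advancing time (a new reading comes with each control period).
- imaging.capture(name): name is "scene" or "top"; returns the picture (400x640x3 uint8, red, green, blue); there is no depth.
- imaging.get_calibration(name): a dict with "fovy" (degrees; the focal length in pixels is half the picture's height over the tangent of half this angle, whatever the lens; pixels are square), "cx", "cy" (the principal point, pixels), "T" (4x4, takes a point from camera to world coordinates). Camera axes: x right, y up, looking along -z (the intrinsics and any distortion apply to the point x, -y, -z); pixel columns grow to the right and rows downward; lengths in m; the calibration is good to about 2 mm. A picture is of the moment at which its call begins. get_calibration takes no time and is no camera call.
- order.sign_off(): hands the job in, once; it reports no verdict.
The state is a dict: "time": time; "joint_positions": joint angles; "joint_vel": joint speeds; "joint_efforts": joint torques, N m; "eef_pos": TCP position; "tool_rot": TCP orientation; "force": force on the tool from outside, world axes, zero at the start; "ft_torque": the same for the moment, N m; "width": opening from 0.0 (shut) to 1.0 (fully open).
Only numpy, scipy, OpenCV 4.12 (cv2) and the standard library are available. Lean on these libraries where they do the work, as an engineer would, in place of code of your own. Each camera call takes 0.05 s, during which the arm holds its last target.

## Working session

There is one attempt and no reset: what is moved stays moved. The work goes in short steps, Python scripts to look and compute and a shell command to move; the robot and the scene stay as the last step left them, time stands still between calls to the robot, and variables do not carry over. Pictures are saved under pics/ and viewed, and the job is handed in when it is done.

```bash
mkdir -p pics; python3 - <<'E'
from rig import env, imaging
import cv2
s=env.sense(); print(s)
for n in("scene","top"):
    im=imaging.capture(n); cv2.imwrite(f"pics/{n}0.png",im[...,::-1]); print(n,imaging.get_calibration(n))
E
```

```text
{'time': 0.0, 'joint_positions': array([ 1.16368983e+00,  5.28280800e-02,  1.40174135e+00,  1.24358077e-05,
        1.68859013e+00, -7.02955896e-02]), 'joint_vel': array([ 0.0002847 , -0.00121444, -0.00041452,  0.00016001, -0.00012262,
       -0.0009929 ]), 'joint_efforts': array([ 1.01400336e-03, -3.81679058e+01, -3.60177863e+01,  1.77309209e-05,
        6.41214021e-03, -2.73181627e-05]), 'eef_pos': array([0.17336985, 0.49526855, 0.25546855]), 'tool_rot': array([-5.26497635e-01, -3.09677185e+00,  2.38662637e-03]), 'force': array([ 0.22102416, -0.80503706, -0.15068976]), 'ft_torque': array([0.01061081, 0.03871941, 0.01607618]), 'width': 1.0006034538985222}
scene {'fovy': 57.186949306435814, 'cx': 315.280573632548, 'cy': 204.14026910386295, 'T': array([[ 0.75483796, -0.36640614,  0.54402775,  1.09953235],
       [ 0.65587535,  0.43033183, -0.62019517, -0.63598687],
       [-0.00686914,  0.82496124,  0.56514756,  0.76525284],
       [ 0.        ,  0.        ,  0.        ,  1.        ]])}
top {'fovy': 51.07537409424604, 'cx': 317.33593053810307, 'cy': 196.78123429231374, 'T': array([[-0.0139338 ,  0.9947026 , -0.10184587,  0.37483629],
       [-0.99986426, -0.01475649, -0.00732885,  0.06405578],
       [-0.00879291,  0.10172993,  0.99477319,  1.33555802],
       [ 0.        ,  0.        ,  0.        ,  1.        ]])}
```

View pics/scene0.png

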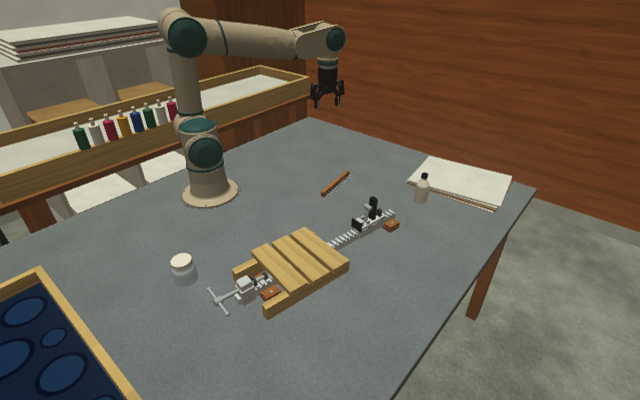

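View pics/top0.png

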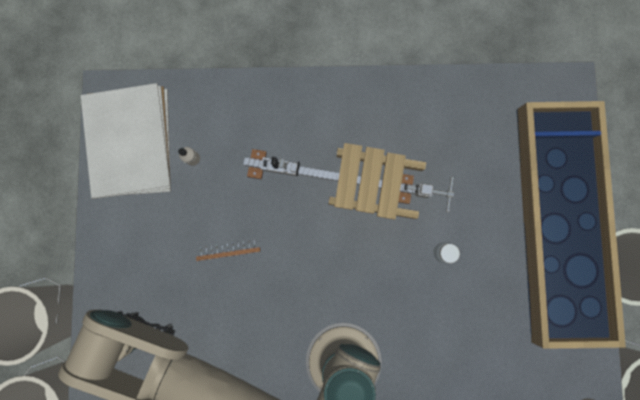

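The scene view shows the boards at about (300,265) and the jaw with its trigger at about (370,212). In the top view the clamp runs from (245,160) to (430,190), with the jaw at about (280,165) and the screw on the right. The bottle is at (187,155), the comb at (230,252) and the jar at (450,253). I'll zoom in next.

```bash
python3 - <<'E'
import cv2
a=cv2.imread("pics/top0.png")[130:230,235:435]; cv2.imwrite("pics/topz.png",cv2.resize(a,None,fx=4,fy=4,interpolation=cv2.INTER_CUBIC))
a=cv2.imread("pics/scene0.png")[180:330,205:415]; cv2.imwrite("pics/scenez.png",cv2.resize(a,None,fx=3.8,fy=3.8,interpolation=cv2.INTER_CUBIC))
E
```

```text
(no output)
```

View pics/topz.png

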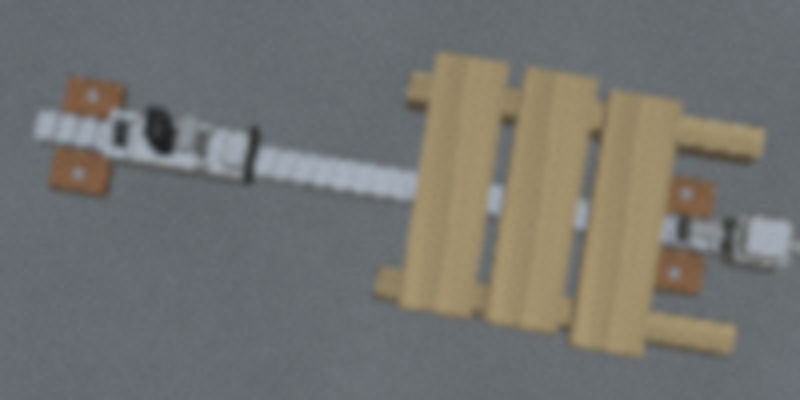

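View pics/scenez.png

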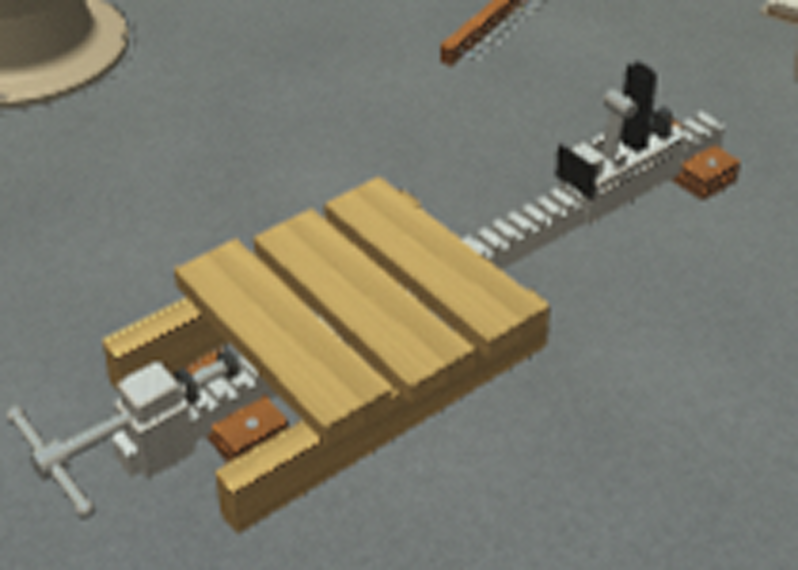

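```bash
cat > h.py <<'E'
import numpy as np,cv2
from rig import imaging
def ray(n,u,v):
    c=imaging.get_calibration(n); f=200/np.tan(np.radians(c["fovy"]/2)); T=c["T"]
    d=T[:3,:3]@np.array([(u-c["cx"])/f,-(v-c["cy"])/f,-1]); return T[:3,3],d
def onz(n,u,v,z):
    o,d=ray(n,u,v); return o+d*(z-o[2])/d[2]
def proj(n,p):
    c=imaging.get_calibration(n); f=200/np.tan(np.radians(c["fovy"]/2)); T=c["T"]
    q=T[:3,:3].T@(np.asarray(p)-T[:3,3]); return c["cx"]+f*q[0]/-q[2], c["cy"]-f*q[1]/-q[2]
def tri(a,b):
    o1,d1=ray("top",*a);o2,d2=ray("scene",*b)
    s=np.linalg.lstsq(np.c_[d1,-d2],o2-o1,rcond=None)[0]
    p,q=o1+s[0]*d1,o2+s[1]*d2; return (p+q)/2,np.linalg.norm(p-q)
E
python3 - <<'E'
import cv2,numpy as np
from h import *
im=cv2.imread("pics/top0.png"); hsv=cv2.cvtColor(im,cv2.COLOR_BGR2HSV)
w=((hsv[...,2]>130)&(hsv[...,1]<60)).astype(np.uint8)
P=[]
for u in list(range(245,252))+list(range(301,337)):
    v=np.where(w[140:200,u])[0]+140
    if len(v): P.append(onz("top",u,v.mean(),.042)); 
P=np.array(P); print(len(P),P[0],P[-1])
l=cv2.fitLine(P[:,:2].astype(np.float32),cv2.DIST_HUBER,0,.01,.01).ravel(); d=l[:2]*np.sign(l[1]);print(d,l[2:],"yaw",np.arctan2(-d[0],d[1]))
n=np.array([d[1],-d[0]]);print("resid mm",np.round(((P[:,:2]-l[2:])@n)*1e3,1))
# bar left end
print("row vals",[int(x) for x in hsv[162,238:252,2]])
for n,(x0,x1,y0,y1) in dict(top=(262,305,150,180),scene=(348,385,190,230)).items():
    im=cv2.imread(f"pics/{n}0.png"); g=im.max(2)[y0:y1,x0:x1]
    k,lab,st,c=cv2.connectedComponentsWithStats((g<60).astype(np.uint8))
    for i in range(1,k): print(n,st[i]+[x0,y0,0,0,0],c[i]+[x0,y0])
E
```

```text
43 [0.62352014 0.29903522 0.042     ] [0.56183293 0.01461037 0.042     ]
[0.1847202 0.9827911] [0.6008505  0.16654511] yaw -0.18578717
resid mm [ -2.2  -0.1   0.4   1.   -1.6  -2.7  -2.1   1.    1.6   0.5  -0.5   0.
   0.6   1.1   1.6   0.6  -0.4   0.1   0.6   1.2   0.1  -0.9  -0.4   0.2
   0.7  -0.3  -1.3  -0.8  -0.3   0.2  -0.8  -0.3   1.8  -0.7  -0.2   0.3
   0.8   1.4   1.9  -6.   -0.2  -7.  -10.3]
row vals [110, 110, 109, 110, 113, 137, 165, 177, 180, 172, 160, 158, 172, 179]
top [272 158   6  10  48] [274.54166667 162.20833333]
top [298 165   1   1   1] [298. 165.]
top [297 174   1   1   1] [297. 174.]
scene [368 197  13  23 167] [373.49700599 208.19760479]
scene [351 218  11  12  79] [355.97468354 224.36708861]
```

```bash
python3 - <<'E'
import cv2
a=cv2.imread("pics/top0.png")[145:185,240:310]; cv2.imwrite("pics/tz2.png",cv2.resize(a,None,fx=11,fy=11,interpolation=cv2.INTER_NEAREST))
a=cv2.imread("pics/scene0.png")[185:245,330:405]; cv2.imwrite("pics/sz2.png",cv2.resize(a,None,fx=10,fy=10,interpolation=cv2.INTER_NEAREST))
E
```

```text
(no output)
```

View pics/tz2.png

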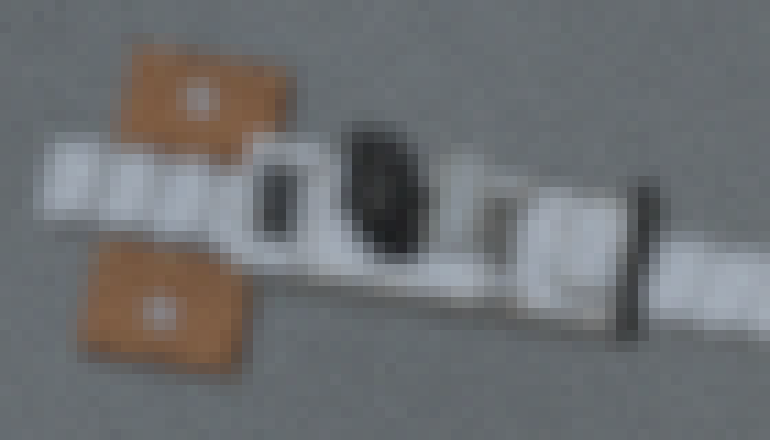

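View pics/sz2.png

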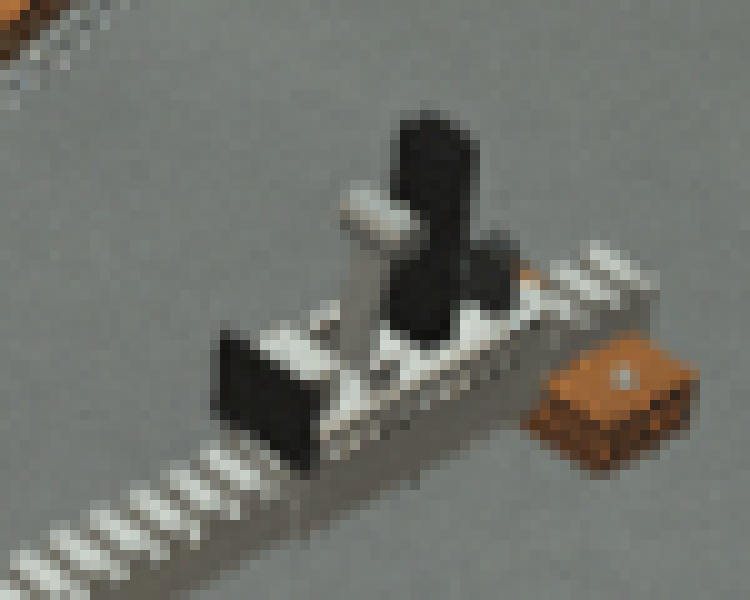

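```bash
cat >> h.py <<'E'
def cf(): 
    im=cv2.imread("pics/top0.png"); hsv=cv2.cvtColor(im,cv2.COLOR_BGR2HSV)
    w=((hsv[...,2]>130)&(hsv[...,1]<60))
    P=[]
    for u in list(range(245,249))+list(range(302,333)):
        v=np.where(w[140:200,u])[0]+140
        P.append(onz("top",u,v.mean(),.042)[:2])
    P=np.array(P,np.float32)
    l=cv2.fitLine(P,cv2.DIST_HUBER,0,.01,.01).ravel(); d=l[:2]*np.sign(l[1]); return d.astype(float),l[2:].astype(float)
E
python3 - <<'E'
from h import *
d,p0=cf(); n=np.array([d[1],-d[0]]); print(d,"yaw deg",np.degrees(np.arctan2(-d[0],d[1])))
def ln(p): q=p[:2]-p0; return np.round([q@d*1e3,q@n*1e3],1)
end=onz("top",242.8,162,.042); print("barend",end,ln(end))
Le=ln(end)[0]; O=p0+d*(Le/1e3-.3); print("clamp origin",O)
print("face top(top)",ln(onz("top",299.2,168.3,.077)))
print("face foot(scene)",ln(onz("scene",355.3,228.2,.042)))
print("face top(scene)",ln(onz("scene",356.6,220.2,.077)))
print("gripblob tri",tri((274.5,162.2),(373.5,198)))
for t in [(274.5,162.2)]: print("gript top@.135",ln(onz("top",*t,.135)), "at .125",ln(onz("top",*t,.125)))
print("grip top scene@.135",ln(onz("scene",373.5,196.5,.135)))
print("trig bar scene @.118",ln(onz("scene",367.8,206,.118)),"top",ln(onz("top",281.5,162.5,.118)))
E
```

```text
[0.18527691 0.98268634] yaw deg -10.677277434803267
barend [0.62044522 0.30593732 0.042     ] [234.8  -6.9]
clamp origin [0.57163932 0.00982124]
face top(top) [54.  -2.1]
face foot(scene) [64.  -6.7]
face top(scene) [62.7 -2.3]
gripblob tri (array([0.60422355, 0.19877257, 0.13233378]), np.float64(0.007372000267597434))
gript top@.135 [123.3  -5.9] at .125 [124.7  -4.3]
grip top scene@.135 [133.2  -4.7]
trig bar scene @.118 [100.6   4.5] top [105.2  -0.5]
```

```bash
python3 - <<'E'
from h import *
for n in("top","scene"):
    print(n,"base",proj(n,(0,0,0)), "TCP",proj(n,(.1734,.4953,.2555)),"tip",proj(n,(.1734,.4953,.2305)))
T=imaging.get_calibration("scene"); print(T.keys())
a=cv2.imread("pics/scene0.png")[60:215,170:360]; cv2.imwrite("pics/b1.png",cv2.resize(a,None,fx=4,fy=4,interpolation=cv2.INTER_NEAREST))
a=cv2.imread("pics/top0.png")[290:400,50:400]; cv2.imwrite("pics/b2.png",cv2.resize(a,None,fx=2.2,fy=2.2,interpolation=cv2.INTER_NEAREST))
E
```

```text
top base (np.float64(343.6258452481683), np.float64(361.55976307078697)) TCP (np.float64(151.45665379359326), np.float64(322.1591361543648)) tip (np.float64(155.35462808951982), np.float64(320.2611702120688))
scene base (np.float64(210.3379975760746), np.float64(192.48777079027496)) TCP (np.float64(326.6810459030335), np.float64(104.48433963727963)) tip (np.float64(326.61600389445124), np.float64(110.43753928113962))
dict_keys(['fovy', 'cx', 'cy', 'T'])
```

View pics/b1.png

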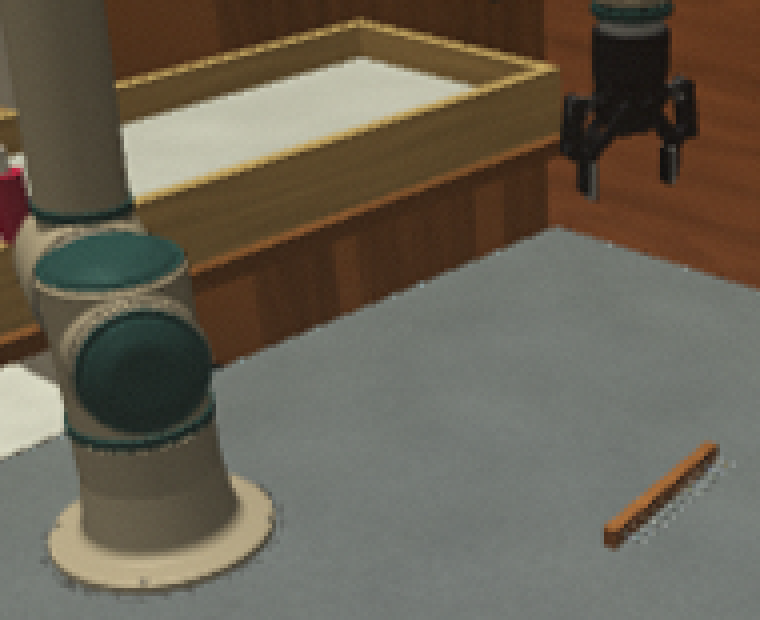

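View pics/b2.png

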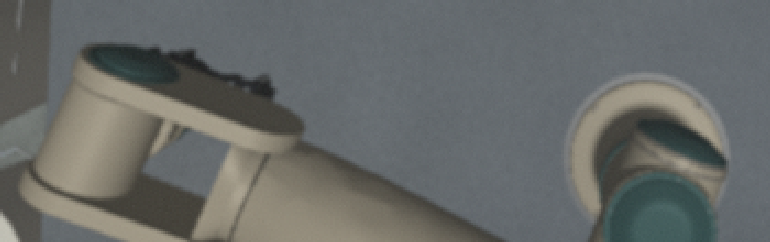

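```bash
python3 - <<'E'
from h import *
print("jar",tri((450,253.5),(181,259.5)),onz("top",450,253.5,.075),onz("scene",181,259.5,.075))
print("bottle cap",tri((182.5,151.5),(424,175)))
# boards' corners: board3 far-left etc. zoom coords
def t(u,v): return ((u+.5)/4-.5+235,(v+.5)/4-.5+130)
def s(u,v): return ((u+.5)/3.8-.5+205,(v+.5)/3.8-.5+180)
C={"b1 +x right":((681,101),(175,268)),"b1 -x right? ":((642,355),(323,436)),"b3 +x left":((437,54),(0,0)),
}
for k,(a,b) in {"b1 -x,-y":((642,355),(175,268)),"b1 +x,-y":((681,101),(323,436)),"b3 -x,+y":((401,306),(378,178)),"b3 +x,+y":((437,53),(549,309))}.items():
    A=onz("top",*t(*a),.062);B=onz("scene",*s(*b),.062); print(k,A[:2],B[:2],tri(t(*a),s(*b)))
E
```

```text
jar (array([ 0.3286598 , -0.31909386,  0.07344855]), np.float64(0.001524390198512236)) [ 0.32828422 -0.3192828   0.075     ] [ 0.33103346 -0.31929622  0.075     ]
bottle cap (array([0.64239693, 0.47396199, 0.10910429]), np.float64(0.000190276110674074))
b1 -x,-y [ 0.43579501 -0.16190222] [ 0.43467426 -0.16101186] (array([ 0.43572537, -0.16172973,  0.06309042]), np.float64(5.42783578876785e-05))
b1 +x,-y [ 0.63113151 -0.19834805] [ 0.63527203 -0.20669503] (array([ 0.63151622, -0.20103675,  0.05462082]), np.float64(0.00320950085392897))
b3 -x,+y [0.47578351 0.02034184] [0.47680221 0.0202521 ] (array([0.47606321, 0.02055357, 0.06141777]), np.float64(0.000657635570864689))
b3 +x,+y [ 0.67183221 -0.01109825] [ 0.67594132 -0.01331935] (array([ 0.6732759 , -0.01079172,  0.05844832]), np.float64(0.001591296284313873))
```

```bash
python3 - <<'E'
from h import *
d,p0=cf(); n=np.array([d[1],-d[0]])
def ln(p): q=p[:2]-p0; return np.round([q@d*1e3,q@n*1e3],1)
def T(u,v): return (240+u/11-.5,145+v/11-.5)
def S(u,v): return (330+u/10-.5,185+v/10-.5)
for k,a,b in [("plate ctr",(642,262),(268,402)),("plate top +x",(648,182),(320,383)),("plate top -x",(632,335),(222,333)),("grip top",(385,180),(436,125)),("trig bar",(462,200),(383,215)),("trig bar +x",(465,165),(412,230)),("tooth",(280,200),(495,275)),
 ("saddle screw +x",(200,97),(627,378)),("barend top",(45,178),(630,262)),("jawtail",(0,0),(0,0))][:-1]:
    p,e=tri(T(*a),S(*b)); print(k,p.round(4),round(e,4),ln(p))
print(p0)
for y in(-.3,-.2,-.1,0,.1,.2,.3): print(y,[np.round(proj(c,np.r_[p0+d*y,.042]),1) for c in("top","scene")])
E
```

```text
plate ctr [0.5947 0.1326 0.062 ] 0.0011 [59.7 -0.1]
plate top +x [0.6143 0.13   0.0806] 0.0021 [60.8 19.6]
plate top -x [0.5726 0.1354 0.0765] 0.0032 [ 58.4 -22.3]
grip top [0.6056 0.197  0.1379] 0.0036 [125.   -1.3]
trig bar [0.6031 0.1778 0.1132] 0.0002 [105.8  -0.2]
trig bar +x [0.6134 0.1775 0.1122] 0.0015 [107.3  10. ]
tooth [0.6132 0.2336 0.0645] 0.0006 [162.4  -0.6]
saddle screw +x [0.6511 0.2619 0.0246] 0.0002 [197.2  31.4]
barend top [0.6254 0.3043 0.0371] 0.0004 [234.1  -1.7]
[0.58371937 0.07389239]
-0.3 [array([412. , 188.7]), array([257.4, 282.5])]
-0.2 [array([380.2, 183.3]), array([288.3, 266. ])]
-0.1 [array([348.5, 177.8]), array([316.2, 251. ])]
0 [array([316.9, 172.4]), array([341.7, 237.3])]
0.1 [array([285.4, 167.1]), array([364.9, 224.9])]
0.2 [array([254.1, 161.7]), array([386.2, 213.4])]
0.3 [array([222.9, 156.4]), array([405.9, 202.9])]
```

```bash
python3 -m jog '[{"xyz":[0,0,0],"rot":[0,0,-4.3]},{"xyz":[0,0,0],"rot":[0,0,-4.3]},{"xyz":[-4,-1.8,0],"rot":[0,0,0]},{"xyz":[-4,-1.8,0],"rot":[0,0,0]},{"xyz":[-4,-1.8,0],"rot":[0,0,0]},{"xyz":[-4,-1.8,0],"rot":[0,0,0]},{"xyz":[-4,-1.8,0],"rot":[0,0,0]},{"xyz":[-4,-1.8,0],"rot":[0,0,0]},{"xyz":[-4,-1.8,0],"rot":[0,0,0]},{"xyz":[-4,-1.8,0],"rot":[0,0,0]}]' 1 20
cat >> h.py <<'E'
def go(line,z,lat=0):
    from rig import env; from scipy.spatial.transform import Rotation as R
    d,p0=cf(); n=np.array([d[1],-d[0]])
    s=env.sense(); M=R.from_rotvec(s["tool_rot"]).as_matrix()
    t=np.r_[p0+d*line+n*lat,z]; print("t",s["time"],"pos",s["eef_pos"].round(4),"line/lat",((s["eef_pos"][:2]-p0)@d).round(4),((s["eef_pos"][:2]-p0)@n).round(4),"F",s["force"].round(2),"w",s["width"])
    print("shift tool cm",(M.T@(t-s["eef_pos"])*100).round(2),"yaw err deg",np.degrees(np.arctan2(M[1,1],M[0,1])-np.arctan2(d[1],d[0])).round(2),"tool z",M[:,2].round(4))
E
python3 -c "
from h import *
go(.12,.256)"
```

```text
time: 1.1
eef_pos: [0.4624, 0.2933, 0.2559]
tool_rot: [-0.293, -3.127, 0.0]
force: [0.0, 1.3, -1.1]
width: 0.999
t 1.1 pos [0.4624 0.2933 0.2559] line/lat 0.1931 -0.1599 F [ 0.03  1.27 -1.14] w 0.9986882748530459
shift tool cm [-15.99  -7.3   -0.02] yaw err deg -0.02 tool z [-6.e-04 -2.e-04 -1.e+00]
```

```bash
python3 -m jog '[{"xyz":[-3.2,-1.46,0],"rot":[0,0,0]},{"xyz":[-3.2,-1.46,0],"rot":[0,0,0]},{"xyz":[-3.2,-1.46,0],"rot":[0,0,0]},{"xyz":[-3.2,-1.46,0],"rot":[0,0,0]},{"xyz":[-3.2,-1.46,0],"rot":[0,0,0]},{"xyz":[0,0,2],"rot":[0,0,0]},{"xyz":[0,0,2],"rot":[0,0,0]},{"xyz":[0,0,2],"rot":[0,0,0]},{"xyz":[0,0,1],"rot":[0,0,0]},{"xyz":[0,0,0],"rot":[0,0,0]}]'
python3 - <<'E'
from h import *
go(.12,.116)
for n,(x0,y0) in dict(scene=(320,150),top=(240,130)).items():
    im=imaging.capture(n)[...,::-1]; cv2.imwrite(f"pics/{n}1.png",im); cv2.imwrite(f"pics/{n}1z.png",cv2.resize(im[y0:y0+80,x0:x0+100],None,fx=7,fy=7,interpolation=cv2.INTER_NEAREST))
E
```

```text
time: 2.1
eef_pos: [0.6041, 0.193, 0.1841]
tool_rot: [-0.292, -3.124, 0.002]
force: [0.2, 0.9, 0.5]
width: 0.999
t 2.1 pos [0.6041 0.193  0.1841] line/lat 0.1208 -0.0021 F [0.2  0.92 0.51] w 0.9990918590674882
shift tool cm [-0.23 -0.07  6.81] yaw err deg -0.02 tool z [-3.8e-03 -9.0e-04 -1.0e+00]
```

View pics/scene1z.png

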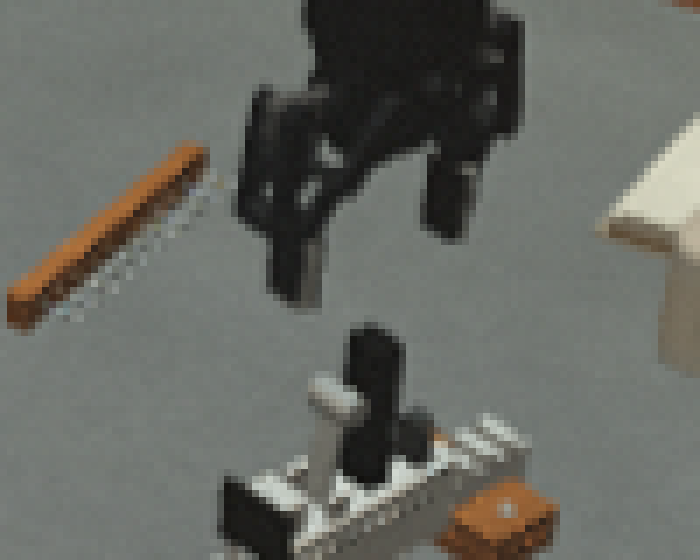

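View pics/top1z.png

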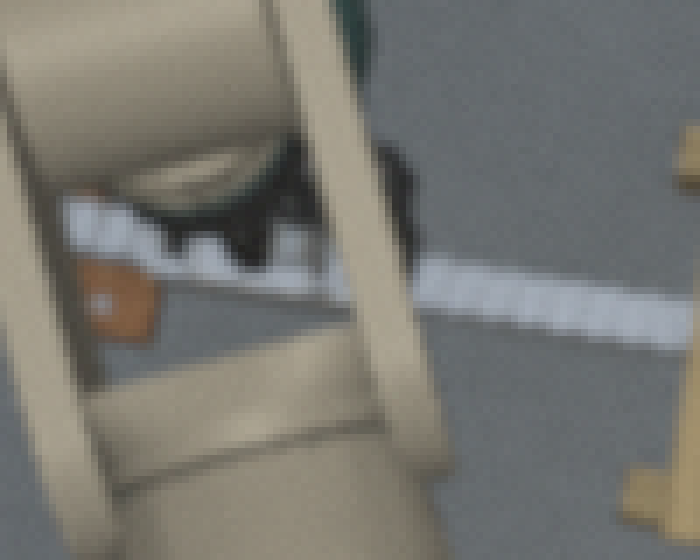

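The scene view shows the fingers straddling the trigger and hand grip: front tip at about (363,194), rear tip at about (384,184), grip top at about (373,197). They are clear, so I'll descend.

```bash
python3 -m jog '[{"xyz":[-0.1,0,1],"rot":[0,0,0]},{"xyz":[-0.1,0,1],"rot":[0,0,0]},{"xyz":[0,0,1],"rot":[0,0,0]},{"xyz":[0,0,1],"rot":[0,0,0]},{"xyz":[0,0,1],"rot":[0,0,0]},{"xyz":[0,0,0.8],"rot":[0,0,0]},{"xyz":[0,0,0.6],"rot":[0,0,0]},{"xyz":[0,0,0.3],"rot":[0,0,0]},{"xyz":[0,0,0],"rot":[0,0,0]},{"xyz":[0,0,0],"rot":[0,0,0]}]'
python3 - <<'E'
from h import *
go(.12,.116)
for n,(x0,y0) in dict(scene=(320,150)).items():
    im=imaging.capture(n)[...,::-1]; cv2.imwrite(f"pics/{n}2.png",im); cv2.imwrite(f"pics/{n}2z.png",cv2.resize(im[y0:y0+80,x0:x0+100],None,fx=7,fy=7,interpolation=cv2.INTER_NEAREST))
E
```

```text
time: 3.2
eef_pos: [0.6071, 0.1929, 0.1198]
tool_rot: [0.293, 3.127, 0.001]
force: [-0.5, 0.9, -0.6]
width: 1.002
t 3.2 pos [0.6071 0.1929 0.1198] line/lat 0.1213 0.0009 F [-0.48  0.91 -0.55] w 1.0022795879395217
shift tool cm [ 0.09 -0.13  0.38] yaw err deg -0.02 tool z [ 8.e-04  3.e-04 -1.e+00]
```

View pics/scene2z.png

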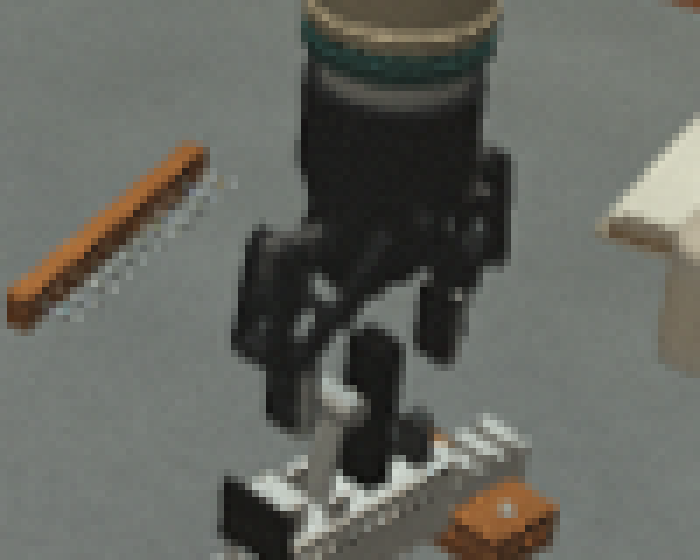

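```bash
python3 -m jog '[{"xyz":[0.09,-0.13,0.38],"rot":[0,0,0]},{"xyz":[0,0,0],"rot":[0,0,0]},{"xyz":[0,0,0],"rot":[0,0,0]},{"xyz":[0,0,0],"rot":[0,0,0]},{"xyz":[0,0,0],"rot":[0,0,0]},{"xyz":[0,0,0],"rot":[0,0,0]},{"xyz":[0,0,0],"rot":[0,0,0]},{"xyz":[0,0,0],"rot":[0,0,0]},{"xyz":[0,0,0],"rot":[0,0,0]},{"xyz":[0,0,0],"rot":[0,0,0]}]' -1 20
python3 - <<'E'
from h import *
go(.12,.116)
for n,(x0,y0) in dict(scene=(320,150)).items():
    im=imaging.capture(n)[...,::-1]; cv2.imwrite(f"pics/{n}3.png",im); cv2.imwrite(f"pics/{n}3z.png",cv2.resize(im[y0:y0+80,x0:x0+100],None,fx=7,fy=7,interpolation=cv2.INTER_NEAREST))
E
```

```text
time: 4.25
eef_pos: [0.6058, 0.1916, 0.1158]
tool_rot: [0.293, 3.128, -0.0]
force: [-2.5, -3.5, 4.5]
width: 0.38
t 4.25 pos [0.6058 0.1916 0.1158] line/lat 0.1198 -0.0001 F [-2.54 -3.46  4.52] w 0.37988827548310017
shift tool cm [-0.01  0.02 -0.02] yaw err deg -0.02 tool z [ 4.e-04 -0.e+00 -1.e+00]
```

View pics/scene3z.png

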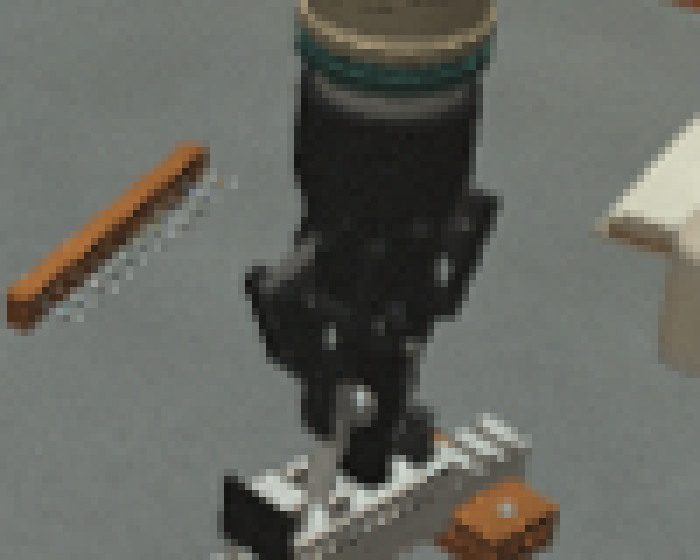

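```bash
python3 -m jog '[{"xyz":[0,-0.3,0],"rot":[0,0,0]},{"xyz":[0,-0.7,0],"rot":[0,0,0]},{"xyz":[0,-1.2,0],"rot":[0,0,0]},{"xyz":[0,-1.3,0],"rot":[0,0,0]},{"xyz":[0,-1.3,0],"rot":[0,0,0]},{"xyz":[0,-1.2,0],"rot":[0,0,0]},{"xyz":[0,-0.8,0],"rot":[0,0,0]},{"xyz":[0,-0.4,0],"rot":[0,0,0]},{"xyz":[0,-0.2,0],"rot":[0,0,0]},{"xyz":[0,0,0],"rot":[0,0,0]}]' -1 40
python3 - <<'E'
from h import *
go(.12,.116)
from rig import env
for n,(x0,y0) in dict(scene=(260,170)).items():
    im=imaging.capture(n)[...,::-1]; cv2.imwrite(f"pics/{n}4.png",im); cv2.imwrite(f"pics/{n}4z.png",cv2.resize(im[y0:y0+110,x0:x0+150],None,fx=5,fy=5,interpolation=cv2.INTER_NEAREST))
E
```

```text
time: 5.3
eef_pos: [0.5923, 0.1187, 0.1159]
tool_rot: [0.293, 3.127, -0.0]
force: [2.3, -0.8, 6.1]
width: 0.37
t 5.3 pos [0.5923 0.1187 0.1159] line/lat 0.0456 0.0002 F [ 2.3  -0.78  6.1 ] w 0.3702374361902859
shift tool cm [ 0.02  7.44 -0.01] yaw err deg -0.03 tool z [ 1.1e-03 -4.0e-04 -1.0e+00]
```

View pics/scene4z.png

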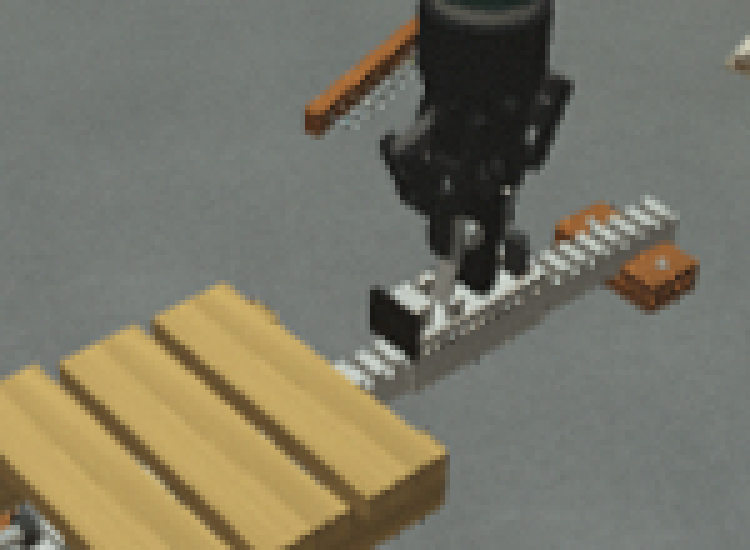

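The jaw slides with the trigger squeezed. Its face is now at about (339,234), roughly 54 mm short of board 3.

```bash
python3 -m jog '[{"xyz":[0,-0.3,0],"rot":[0,0,0]},{"xyz":[0,-0.6,0],"rot":[0,0,0]},{"xyz":[0,-0.7,0],"rot":[0,0,0]},{"xyz":[0,-0.7,0],"rot":[0,0,0]},{"xyz":[0,-0.7,0],"rot":[0,0,0]},{"xyz":[0,-0.6,0],"rot":[0,0,0]},{"xyz":[0,-0.3,0],"rot":[0,0,0]},{"xyz":[0,-0.2,0],"rot":[0,0,0]},{"xyz":[0,-0.2,0],"rot":[0,0,0]},{"xyz":[0,-0.2,0],"rot":[0,0,0]}]'
python3 -c "
from h import *
go(.12,.116)"
python3 -m jog '[{"xyz":[0,-0.2,0],"rot":[0,0,0]},{"xyz":[0,-0.2,0],"rot":[0,0,0]},{"xyz":[0,-0.2,0],"rot":[0,0,0]},{"xyz":[0,-0.2,0],"rot":[0,0,0]},{"xyz":[0,-0.2,0],"rot":[0,0,0]},{"xyz":[0,-0.2,0],"rot":[0,0,0]},{"xyz":[0,-0.2,0],"rot":[0,0,0]},{"xyz":[0,-0.2,0],"rot":[0,0,0]},{"xyz":[0,-0.2,0],"rot":[0,0,0]},{"xyz":[0,-0.2,0],"rot":[0,0,0]}]'
python3 - <<'E'
from h import *
go(.12,.116)
for n,(x0,y0) in dict(scene=(200,170)).items():
    im=imaging.capture(n)[...,::-1]; cv2.imwrite(f"pics/{n}5.png",im); cv2.imwrite(f"pics/{n}5z.png",cv2.resize(im[y0:y0+150,x0:x0+200],None,fx=4,fy=4,interpolation=cv2.INTER_NEAREST))
E
```

```text
time: 6.35
eef_pos: [0.5843, 0.0751, 0.116]
tool_rot: [0.292, 3.126, 0.001]
force: [5.3, 3.3, 5.3]
width: 0.374
t 6.35 pos [0.5843 0.0751 0.116 ] line/lat 0.0012 0.0004 F [5.29 3.26 5.3 ] w 0.3740341153949153
shift tool cm [ 0.04 11.88  0.  ] yaw err deg -0.01 tool z [ 2.1e-03  3.0e-04 -1.0e+00]
time: 7.35
eef_pos: [0.5807, 0.0556, 0.1159]
tool_rot: [0.292, 3.126, 0.001]
force: [6.4, 4.6, 4.9]
width: 0.37
t 7.35 pos [0.5807 0.0556 0.1159] line/lat -0.0185 0.0004 F [6.4  4.59 4.89] w 0.3701564591598283
shift tool cm [4.000e-02 1.385e+01 1.000e-02] yaw err deg 0.01 tool z [ 2.3e-03  6.0e-04 -1.0e+00]
```

View pics/scene5z.png

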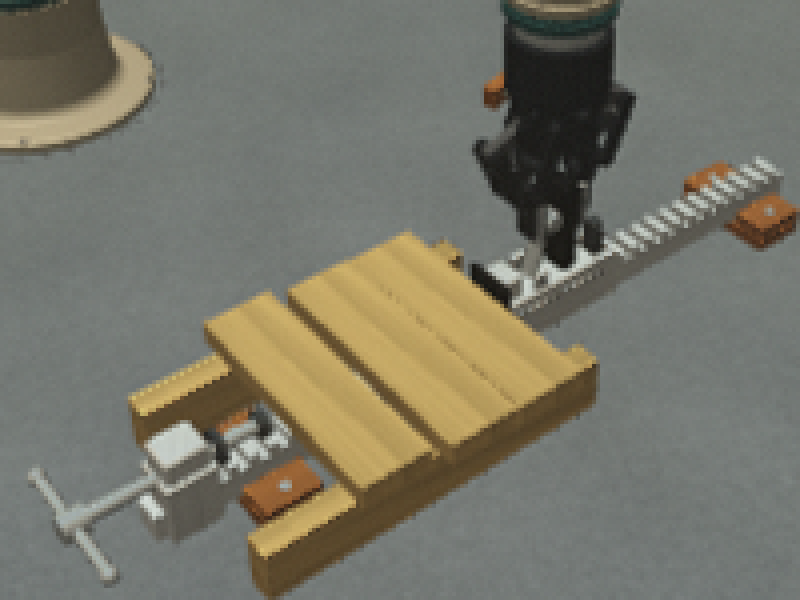

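Boards 3 and 2 are closed up, and the gap to board 1 is still open. A sideways force of about 5 N is building, so I'll ease slightly toward +x while I continue.

```bash
python3 -m jog '[{"xyz":[-0.03,-0.15,0],"rot":[0,0,0]},{"xyz":[-0.03,-0.15,0],"rot":[0,0,0]},{"xyz":[0,-0.15,0],"rot":[0,0,0]},{"xyz":[0,-0.15,0],"rot":[0,0,0]},{"xyz":[0,-0.15,0],"rot":[0,0,0]},{"xyz":[0,-0.15,0],"rot":[0,0,0]},{"xyz":[0,-0.1,0],"rot":[0,0,0]},{"xyz":[0,-0.1,0],"rot":[0,0,0]},{"xyz":[0,-0.1,0],"rot":[0,0,0]},{"xyz":[0,-0.1,0],"rot":[0,0,0]}]'
python3 - <<'E'
from h import *
go(.12,.116)
for n,(x0,y0) in dict(scene=(200,170)).items():
    im=imaging.capture(n)[...,::-1]; cv2.imwrite(f"pics/{n}6.png",im); cv2.imwrite(f"pics/{n}6z.png",cv2.resize(im[y0:y0+150,x0:x0+200],None,fx=4,fy=4,interpolation=cv2.INTER_NEAREST))
E
```

```text
time: 8.4
eef_pos: [0.5785, 0.0432, 0.1159]
tool_rot: [0.291, 3.127, 0.002]
force: [3.5, 6.3, 6.3]
width: 0.371
t 8.4 pos [0.5785 0.0432 0.1159] line/lat -0.0311 0.0005 F [3.5  6.33 6.28] w 0.37096397737117887
shift tool cm [ 0.04 15.11  0.02] yaw err deg 0.03 tool z [ 0.0012  0.0013 -1.    ]
```

View pics/scene6z.png

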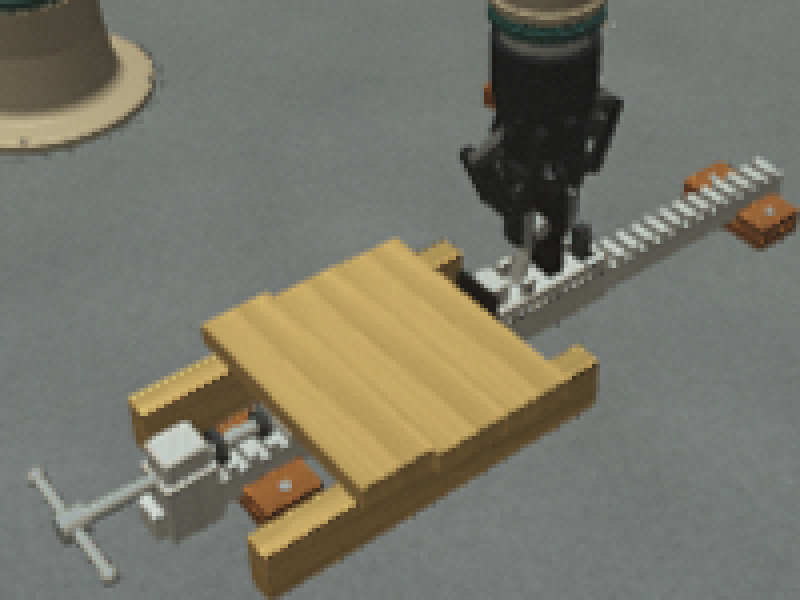

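All three boards now touch, and board 1 is still about 10–15 mm from the pad at about (268,275).

```bash
python3 -m jog '[{"xyz":[-0.02,-0.1,0],"rot":[0,0,0]},{"xyz":[-0.02,-0.1,0],"rot":[0,0,0]},{"xyz":[0,-0.1,0],"rot":[0,0,0]},{"xyz":[0,-0.1,0],"rot":[0,0,0]},{"xyz":[0,-0.1,0],"rot":[0,0,0]},{"xyz":[0,-0.1,0],"rot":[0,0,0]},{"xyz":[0,-0.05,0],"rot":[0,0,0]},{"xyz":[0,-0.05,0],"rot":[0,0,0]},{"xyz":[0,-0.05,0],"rot":[0,0,0]},{"xyz":[0,-0.05,0],"rot":[0,0,0]}]'
python3 - <<'E'
from h import *
go(.12,.116)
for n,(x0,y0) in dict(scene=(200,170)).items():
    im=imaging.capture(n)[...,::-1]; cv2.imwrite(f"pics/{n}7.png",im); cv2.imwrite(f"pics/{n}7z.png",cv2.resize(im[y0+70:y0+145,x0:x0+100],None,fx=8,fy=8,interpolation=cv2.INTER_NEAREST))
E
```

```text
time: 9.45
eef_pos: [0.5771, 0.0356, 0.1159]
tool_rot: [0.291, 3.128, 0.003]
force: [1.5, 6.9, 5.5]
width: 0.368
t 9.45 pos [0.5771 0.0356 0.1159] line/lat -0.0389 0.0006 F [1.54 6.92 5.48] w 0.3681889595804124
shift tool cm [ 0.04 15.89  0.02] yaw err deg 0.04 tool z [ 4.0e-04  1.7e-03 -1.0e+00]
```

View pics/scene7z.png

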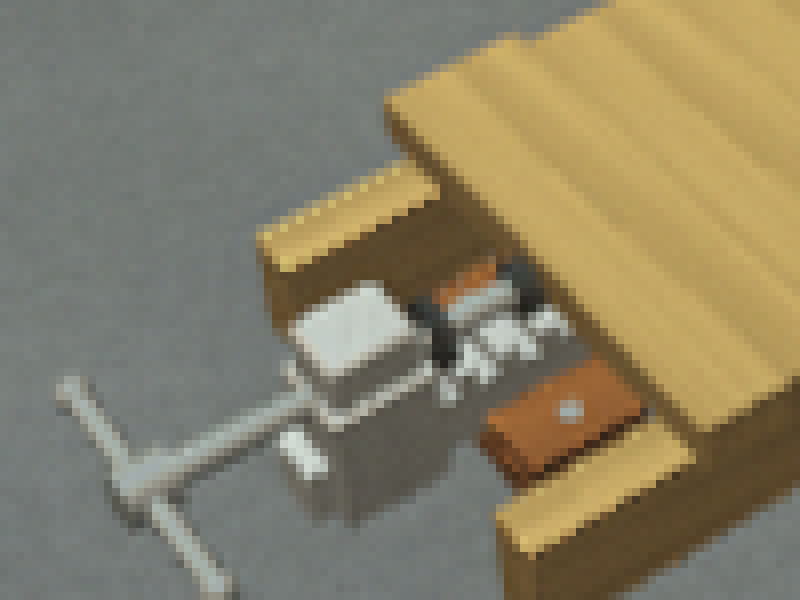

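```bash
python3 -m jog '[{"xyz":[0,-0.05,0],"rot":[0,0,0]},{"xyz":[0,-0.05,0],"rot":[0,0,0]},{"xyz":[0,-0.05,0],"rot":[0,0,0]},{"xyz":[0,-0.05,0],"rot":[0,0,0]},{"xyz":[0,-0.05,0],"rot":[0,0,0]},{"xyz":[0,-0.05,0],"rot":[0,0,0]},{"xyz":[0,0,0],"rot":[0,0,0]},{"xyz":[0,0,0],"rot":[0,0,0]},{"xyz":[0,0,0],"rot":[0,0,0]},{"xyz":[0,0,0],"rot":[0,0,0]}]'
python3 -c "
from h import *
go(.12,.116)"
```

```text
time: 10.5
eef_pos: [0.5765, 0.0326, 0.1159]
tool_rot: [0.291, 3.128, 0.002]
force: [0.8, 6.7, 6.1]
width: 0.368
t 10.5 pos [0.5765 0.0326 0.1159] line/lat -0.0419 0.0006 F [0.76 6.65 6.1 ] w 0.3678602193186689
shift tool cm [ 0.05 16.19  0.02] yaw err deg 0.04 tool z [ 3.0e-04  1.5e-03 -1.0e+00]
```

```bash
python3 -m jog '[{"xyz":[0,-0.03,0],"rot":[0,0,0]},{"xyz":[0,-0.03,0],"rot":[0,0,0]},{"xyz":[0,-0.03,0],"rot":[0,0,0]},{"xyz":[0,-0.03,0],"rot":[0,0,0]},{"xyz":[0,-0.03,0],"rot":[0,0,0]},{"xyz":[0,-0.03,0],"rot":[0,0,0]},{"xyz":[0,-0.03,0],"rot":[0,0,0]},{"xyz":[0,-0.03,0],"rot":[0,0,0]},{"xyz":[0,0,0],"rot":[0,0,0]},{"xyz":[0,0,0],"rot":[0,0,0]}]'
python3 -c "
from h import *
go(.12,.116)"
```

```text
time: 11.5
eef_pos: [0.5763, 0.0316, 0.1159]
tool_rot: [0.29, 3.127, 0.006]
force: [2.7, 12.5, 5.2]
width: 0.367
t 11.5 pos [0.5763 0.0316 0.1159] line/lat -0.0429 0.0006 F [ 2.69 12.5   5.23] w 0.3670370699877647
shift tool cm [ 0.03 16.29  0.06] yaw err deg 0.1 tool z [ 0.0012  0.0039 -1.    ]
```

Pad contact: the force along the bar is up to 12.8 N, from about 6.7 N when sliding. I'll press a little more and hold.

```bash
python3 -m jog '[{"xyz":[0,-0.02,0],"rot":[0,0,0]},{"xyz":[0,-0.02,0],"rot":[0,0,0]},{"xyz":[0,-0.02,0],"rot":[0,0,0]},{"xyz":[0,-0.02,0],"rot":[0,0,0]},{"xyz":[0,0,0],"rot":[0,0,0]},{"xyz":[0,0,0],"rot":[0,0,0]},{"xyz":[0,0,0],"rot":[0,0,0]},{"xyz":[0,0,0],"rot":[0,0,0]},{"xyz":[0,0,0],"rot":[0,0,0]},{"xyz":[0,0,0],"rot":[0,0,0]}]'
python3 -c "
from h import *
go(.12,.116)
im=imaging.capture('scene')[...,::-1]; cv2.imwrite('pics/s8.png',im); cv2.imwrite('pics/s8z.png',cv2.resize(im[190:320,210:370],None,fx=4.6,fy=4.6,interpolation=cv2.INTER_NEAREST))
im=imaging.capture('top')[...,::-1]; cv2.imwrite('pics/t8.png',im); cv2.imwrite('pics/t8z.png',cv2.resize(im[130:230,235:435],None,fx=4,fy=4,interpolation=cv2.INTER_CUBIC))
"
```

```text
time: 12.5
eef_pos: [0.5763, 0.0316, 0.1159]
tool_rot: [0.289, 3.127, 0.008]
force: [4.3, 16.7, 4.9]
width: 0.367
t 12.5 pos [0.5763 0.0316 0.1159] line/lat -0.043 0.0006 F [ 4.31 16.66  4.92] w 0.3674315765886155
shift tool cm [ 0.02 16.3   0.08] yaw err deg 0.13 tool z [ 0.0016  0.005  -1.    ]
```

View pics/s8z.png

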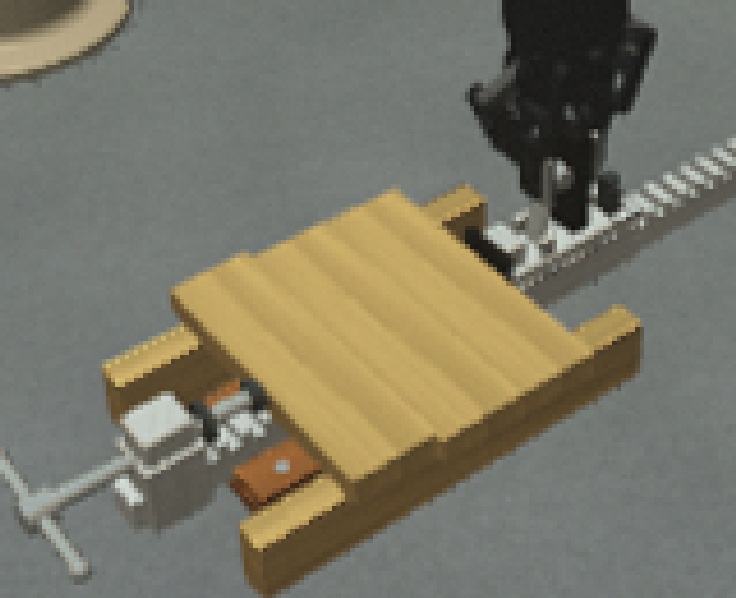

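View pics/t8z.png

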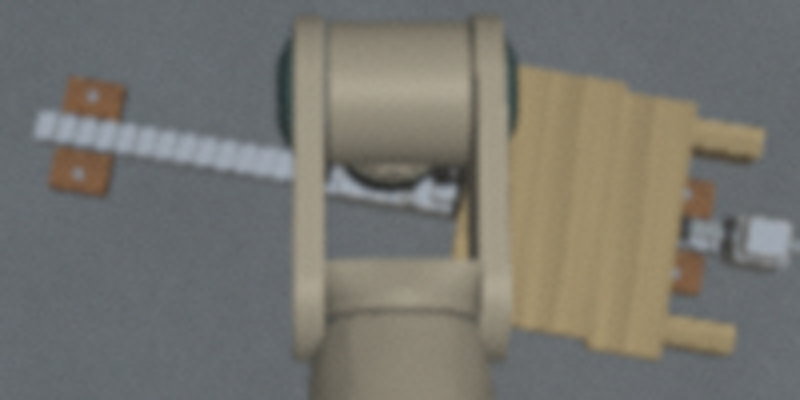

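Force along the bar is now 17.2 N, so about 13 N between jaw and board after the jaw's friction. The boards are closed and against the pad. With the trigger still held, I'll back the jaw off about 13.5 mm, which is less than one notch pitch. Then I'll release the trigger and nudge the grip forward so the tooth drops into the first notch it meets.

```bash
python3 -m jog '[{"xyz":[0,0.1,0],"rot":[0,0,0]},{"xyz":[0,0.2,0],"rot":[0,0,0]},{"xyz":[0,0.2,0],"rot":[0,0,0]},{"xyz":[0,0.2,0],"rot":[0,0,0]},{"xyz":[0,0.2,0],"rot":[0,0,0]},{"xyz":[0,0.2,0],"rot":[0,0,0]},{"xyz":[0,0.2,0],"rot":[0,0,0]},{"xyz":[0,0.2,0],"rot":[0,0,0]},{"xyz":[0,0.1,0],"rot":[0,0,0]},{"xyz":[0,0,0],"rot":[0,0,0]}]'
python3 -c "
from h import *
go(-.0295,.116)
im=imaging.capture('scene')[...,::-1]; cv2.imwrite('pics/s9.png',im); cv2.imwrite('pics/s9z.png',cv2.resize(im[190:265,300:400],None,fx=7,fy=7,interpolation=cv2.INTER_NEAREST))
"
```

```text
time: 13.6
eef_pos: [0.5785, 0.0432, 0.1159]
tool_rot: [-0.293, -3.127, 0.003]
force: [-1.8, -1.6, 8.3]
width: 0.364
t 13.6 pos [0.5785 0.0432 0.1159] line/lat -0.0311 0.0005 F [-1.79 -1.6   8.28] w 0.3642912774322333
shift tool cm [ 0.05  0.16 -0.01] yaw err deg -0.03 tool z [-0.0011 -0.0017 -1.    ]
```

View pics/s9z.png

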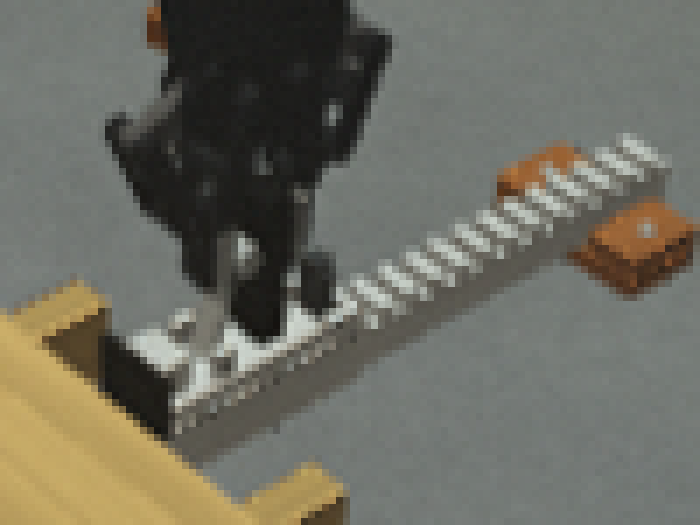

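```bash
python3 -m jog '[{"xyz":[0,0.08,0],"rot":[0,0,0]},{"xyz":[0,0.08,0],"rot":[0,0,0]},{"xyz":[0,0,0],"rot":[0,0,0]},{"xyz":[0,0,0],"rot":[0,0,0]},{"xyz":[0,0,0],"rot":[0,0,0]},{"xyz":[0,0,0],"rot":[0,0,0]},{"xyz":[0,0,0],"rot":[0,0,0]},{"xyz":[0,0,0],"rot":[0,0,0]},{"xyz":[0,0,0],"rot":[0,0,0]},{"xyz":[0,0,0],"rot":[0,0,0]}]'
python3 -c "
from h import *
go(-.0295,.116)"
python3 -m jog '[{"xyz":[0,0,0],"rot":[0,0,0]},{"xyz":[0,0,0],"rot":[0,0,0]},{"xyz":[0,0,0],"rot":[0,0,0]},{"xyz":[0,0,0],"rot":[0,0,0]},{"xyz":[0,0,0],"rot":[0,0,0]},{"xyz":[0,0,0],"rot":[0,0,0]},{"xyz":[0,0,0],"rot":[0,0,0]},{"xyz":[0,0,0],"rot":[0,0,0]},{"xyz":[0,0,0],"rot":[0,0,0]},{"xyz":[0,0,0],"rot":[0,0,0]}]' 0.5
python3 -c "
from h import *
go(-.0295,.116)
im=imaging.capture('scene')[...,::-1]; cv2.imwrite('pics/s10.png',im); cv2.imwrite('pics/s10z.png',cv2.resize(im[190:265,300:400],None,fx=7,fy=7,interpolation=cv2.INTER_NEAREST))
"
```

```text
time: 14.65
eef_pos: [0.5787, 0.0447, 0.1159]
tool_rot: [-0.293, -3.127, 0.003]
force: [-2.7, -2.5, 8.2]
width: 0.369
t 14.65 pos [0.5787 0.0447 0.1159] line/lat -0.0297 0.0005 F [-2.74 -2.46  8.21] w 0.36853039601246385
shift tool cm [ 0.05  0.02 -0.01] yaw err deg -0.04 tool z [-0.0012 -0.0018 -1.    ]
time: 15.65
eef_pos: [0.5791, 0.0456, 0.1155]
tool_rot: [0.293, 3.128, 0.0]
force: [0.1, 0.5, -0.4]
width: 0.749
t 15.65 pos [0.5791 0.0456 0.1155] line/lat -0.0287 0.0007 F [ 0.14  0.53 -0.37] w 0.7487318015322936
shift tool cm [ 0.07 -0.08 -0.05] yaw err deg -0.02 tool z [ 1.e-04  1.e-04 -1.e+00]
```

View pics/s10z.png

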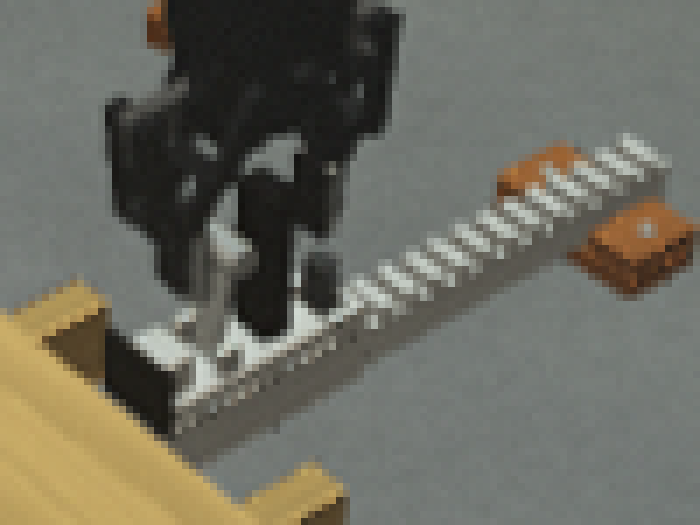

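The trigger stayed at about its half position, close to the grip, so the tooth is on solid bar. I'll nudge the jaw forward with the rear finger on the hand grip.

```bash
python3 -m jog '[{"xyz":[0,-0.3,0],"rot":[0,0,0]},{"xyz":[0,-0.4,0],"rot":[0,0,0]},{"xyz":[0,-0.4,0],"rot":[0,0,0]},{"xyz":[0,-0.2,0],"rot":[0,0,0]},{"xyz":[0,-0.1,0],"rot":[0,0,0]},{"xyz":[0,-0.1,0],"rot":[0,0,0]},{"xyz":[0,-0.1,0],"rot":[0,0,0]},{"xyz":[0,-0.1,0],"rot":[0,0,0]},{"xyz":[0,0,0],"rot":[0,0,0]},{"xyz":[0,0,0],"rot":[0,0,0]}]'
python3 -c "
from h import *
go(-.0295,.116)
im=imaging.capture('scene')[...,::-1]; cv2.imwrite('pics/s11.png',im); cv2.imwrite('pics/s11z.png',cv2.resize(im[190:265,300:400],None,fx=7,fy=7,interpolation=cv2.INTER_NEAREST))
"
```

```text
time: 16.7
eef_pos: [0.5761, 0.0296, 0.1155]
tool_rot: [0.292, 3.128, 0.002]
force: [2.5, 5.2, -0.9]
width: 0.751
t 16.7 pos [0.5761 0.0296 0.1155] line/lat -0.045 0.0007 F [ 2.54  5.24 -0.92] w 0.7507504188012402
shift tool cm [ 0.07  1.55 -0.05] yaw err deg 0.02 tool z [ 6.0e-04  1.2e-03 -1.0e+00]
```

View pics/s11z.png

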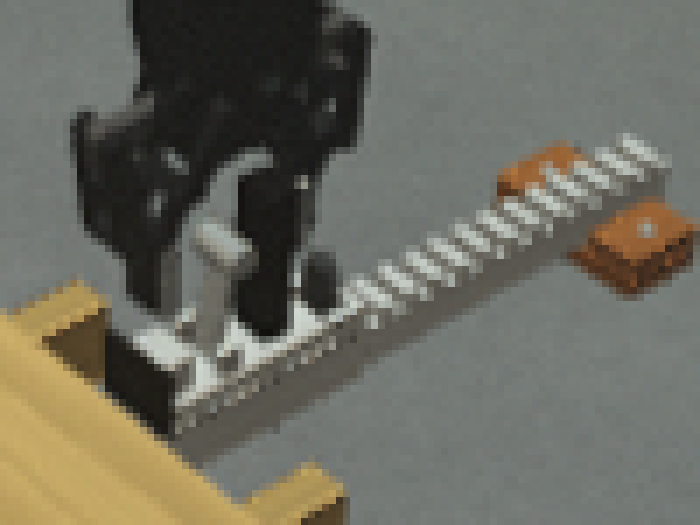

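The rear finger is in contact at about 5.6 N and the jaw is moving. I'll continue in small steps.

```bash
python3 -m jog '[{"xyz":[0,-0.05,0],"rot":[0,0,0]},{"xyz":[0,-0.05,0],"rot":[0,0,0]},{"xyz":[0,-0.05,0],"rot":[0,0,0]},{"xyz":[0,-0.05,0],"rot":[0,0,0]},{"xyz":[0,-0.05,0],"rot":[0,0,0]},{"xyz":[0,-0.05,0],"rot":[0,0,0]},{"xyz":[0,-0.05,0],"rot":[0,0,0]},{"xyz":[0,-0.05,0],"rot":[0,0,0]},{"xyz":[0,0,0],"rot":[0,0,0]},{"xyz":[0,0,0],"rot":[0,0,0]}]'
python3 -c "
from h import *
go(-.0295,.116)
im=imaging.capture('scene')[...,::-1]; cv2.imwrite('pics/s12.png',im); cv2.imwrite('pics/s12z.png',cv2.resize(im[190:265,300:400],None,fx=7,fy=7,interpolation=cv2.INTER_NEAREST))
"
```

```text
time: 17.75
eef_pos: [0.5754, 0.0259, 0.1155]
tool_rot: [0.291, 3.127, 0.003]
force: [3.2, 5.2, -1.1]
width: 0.753
t 17.75 pos [0.5754 0.0259 0.1155] line/lat -0.0487 0.0007 F [ 3.24  5.21 -1.07] w 0.7531079911491712
shift tool cm [ 0.07  1.92 -0.05] yaw err deg 0.03 tool z [ 7.0e-04  1.6e-03 -1.0e+00]
```

View pics/s12z.png

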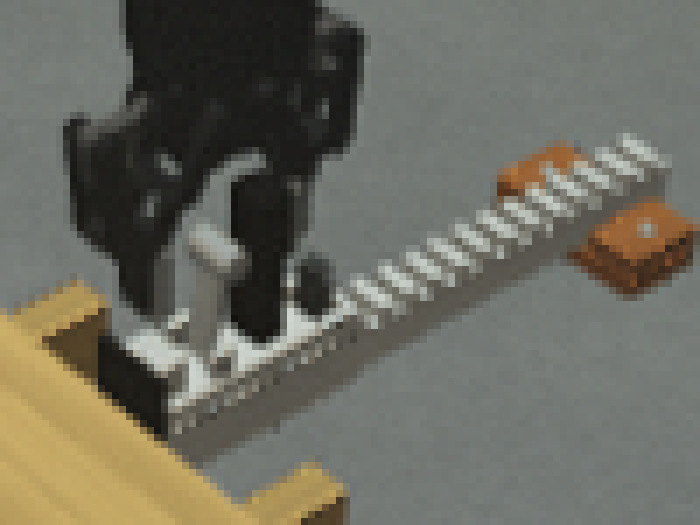

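```bash
python3 -m jog '[{"xyz":[0,-0.05,0],"rot":[0,0,0]},{"xyz":[0,-0.05,0],"rot":[0,0,0]},{"xyz":[0,-0.05,0],"rot":[0,0,0]},{"xyz":[0,-0.05,0],"rot":[0,0,0]},{"xyz":[0,-0.05,0],"rot":[0,0,0]},{"xyz":[0,-0.05,0],"rot":[0,0,0]},{"xyz":[0,-0.05,0],"rot":[0,0,0]},{"xyz":[0,-0.05,0],"rot":[0,0,0]},{"xyz":[0,0,0],"rot":[0,0,0]},{"xyz":[0,0,0],"rot":[0,0,0]}]'
python3 -c "
from h import *
go(-.0295,.116)
im=imaging.capture('scene')[...,::-1]; cv2.imwrite('pics/s13.png',im); cv2.imwrite('pics/s13z.png',cv2.resize(im[190:265,300:400],None,fx=7,fy=7,interpolation=cv2.INTER_NEAREST))
"
```

```text
time: 18.8
eef_pos: [0.5744, 0.0209, 0.1155]
tool_rot: [-0.293, -3.128, -0.0]
force: [1.3, 4.1, -0.3]
width: 0.753
t 18.8 pos [0.5744 0.0209 0.1155] line/lat -0.0538 0.0007 F [ 1.27  4.11 -0.26] w 0.752629955270198
shift tool cm [ 0.07  2.43 -0.05] yaw err deg -0.02 tool z [-0.e+00  1.e-04 -1.e+00]
```

View pics/s13z.png

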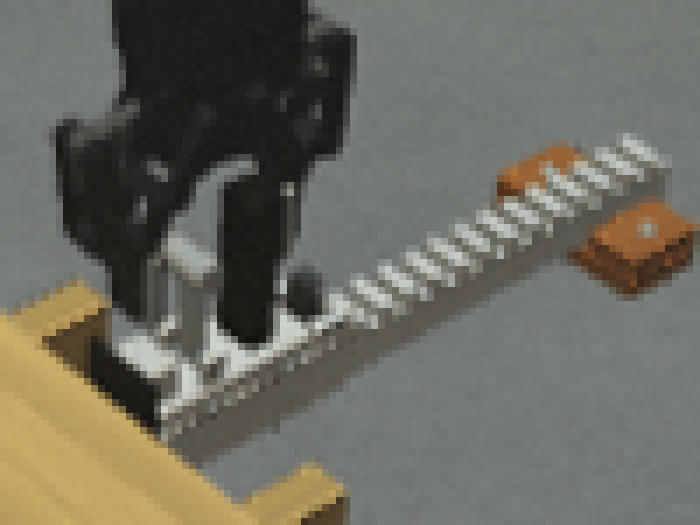

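The trigger has swung clearly away from the grip (bar at about (328,226)), so the tooth seems to have dropped in. I'll test the lock with a small push.

```bash
python3 -m jog '[{"xyz":[0,-0.05,0],"rot":[0,0,0]},{"xyz":[0,-0.05,0],"rot":[0,0,0]},{"xyz":[0,-0.05,0],"rot":[0,0,0]},{"xyz":[0,-0.05,0],"rot":[0,0,0]},{"xyz":[0,-0.05,0],"rot":[0,0,0]},{"xyz":[0,0,0],"rot":[0,0,0]},{"xyz":[0,0,0],"rot":[0,0,0]},{"xyz":[0,0,0],"rot":[0,0,0]},{"xyz":[0,0,0],"rot":[0,0,0]},{"xyz":[0,0,0],"rot":[0,0,0]}]'
python3 -c "
from h import *
go(-.0295,.116)"
```

```text
time: 19.85
eef_pos: [0.5744, 0.0203, 0.1154]
tool_rot: [0.291, 3.127, 0.005]
force: [4.3, 12.0, -1.7]
width: 0.753
t 19.85 pos [0.5744 0.0203 0.1154] line/lat -0.0544 0.0007 F [ 4.29 12.01 -1.69] w 0.7525416046693431
shift tool cm [ 0.07  2.49 -0.05] yaw err deg 0.06 tool z [ 0.0013  0.0032 -1.    ]
```

Locked: the force rose to 12.6 N with only 0.6 mm of movement, while the boards are still about 3 mm away. I'll centre the fingers, lift off and check.

```bash
python3 -m jog '[{"xyz":[0,0.3,0],"rot":[0,0,0]},{"xyz":[0,0.4,0],"rot":[0,0,0]},{"xyz":[0,0.3,0],"rot":[0,0,0]},{"xyz":[0,0,0],"rot":[0,0,0]},{"xyz":[0,0,-0.5],"rot":[0,0,0]},{"xyz":[0,0,-1],"rot":[0,0,0]},{"xyz":[0,0,-2],"rot":[0,0,0]},{"xyz":[0,0,-3],"rot":[0,0,0]},{"xyz":[0,0,-3],"rot":[0,0,0]},{"xyz":[0,0,-2],"rot":[0,0,0]}]'
python3 -c "
from h import *
go(-.0295,.116)"
python3 -m jog '[{"xyz":[0,4,-1],"rot":[0,0,0]},{"xyz":[0,4,0],"rot":[0,0,0]},{"xyz":[0,4,0],"rot":[0,0,0]},{"xyz":[0,4,0],"rot":[0,0,0]},{"xyz":[0,4,0],"rot":[0,0,0]},{"xyz":[0,4,0],"rot":[0,0,0]},{"xyz":[2,3,0],"rot":[0,0,0]},{"xyz":[0,0,0],"rot":[0,0,0]},{"xyz":[0,0,0],"rot":[0,0,0]},{"xyz":[0,0,0],"rot":[0,0,0]}]'
python3 - <<'E'
from h import *
im=imaging.capture('scene')[...,::-1]; cv2.imwrite('pics/s14.png',im); cv2.imwrite('pics/s14z.png',cv2.resize(im[180:320,200:400],None,fx=4,fy=4,interpolation=cv2.INTER_CUBIC))
im=imaging.capture('top')[...,::-1]; cv2.imwrite('pics/t14.png',im); cv2.imwrite('pics/t14z.png',cv2.resize(im[130:230,280:440],None,fx=5,fy=5,interpolation=cv2.INTER_CUBIC))
E
```

```text
time: 20.85
eef_pos: [0.5764, 0.0281, 0.2343]
tool_rot: [0.293, 3.124, 0.0]
force: [0.3, 0.2, -0.7]
width: 0.751
t 20.85 pos [0.5764 0.0281 0.2343] line/lat -0.0463 0.0012 F [ 0.3   0.24 -0.69] w 0.7514962012816709
shift tool cm [ 0.17  1.68 11.83] yaw err deg -0.03 tool z [ 4.1e-03 -1.0e-04 -1.0e+00]
time: 21.85
eef_pos: [0.6067, 0.2964, 0.2413]
tool_rot: [0.294, 3.127, 0.0]
force: [0.6, -1.1, 0.3]
width: 0.753
```

View pics/s14z.png

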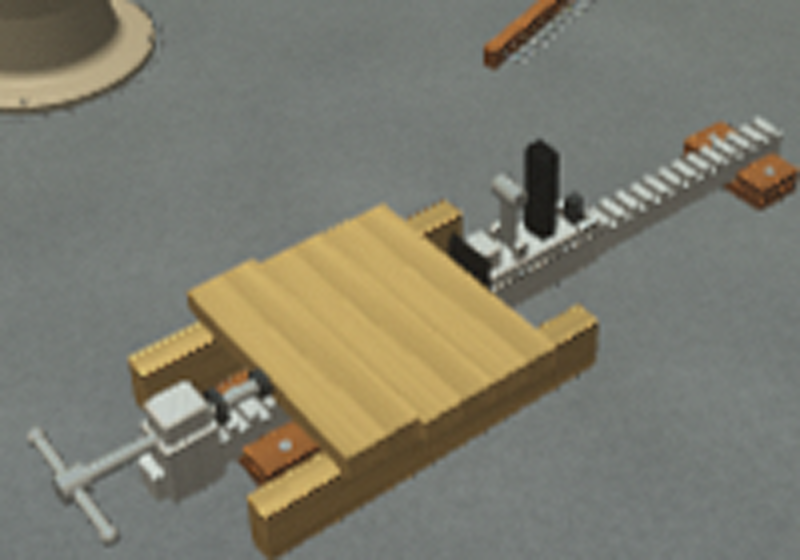

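View pics/t14z.png

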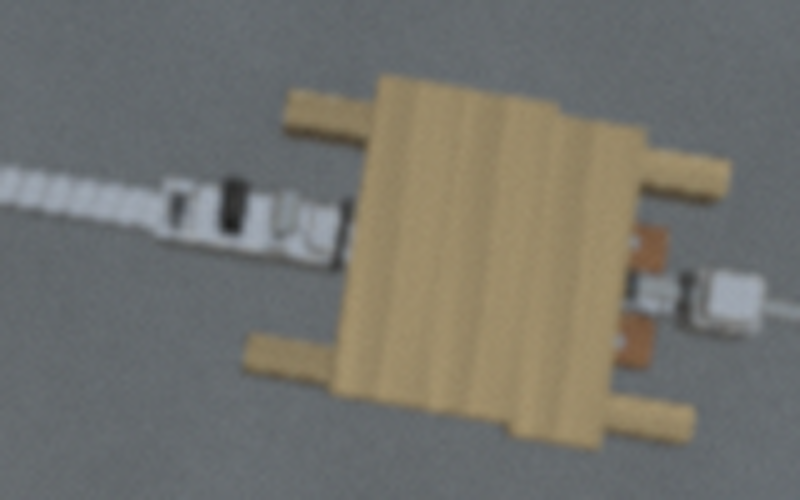

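```bash
python3 - <<'E'
from h import *
from rig import env
d,p0=cf(); n=np.array([d[1],-d[0]])
im=cv2.imread("pics/t14.png"); hsv=cv2.cvtColor(im,cv2.COLOR_BGR2HSV)
m=((hsv[...,1]>70)&(hsv[...,0]>10)&(hsv[...,0]<30)).astype(np.uint8)
# edges of the panel per row: left and right runs
for name,rows,side in (("b3 +y edge",list(range(162,195)),0),("b1 -y edge",list(range(167,171))+list(range(183,193))+list(range(205,209)),1)):
    P=[]
    for v in rows:
        u=np.where(m[v,340:420])[0]+340; P.append(onz("top",(u.min()-.5,u.max()+.5)[side],v,.062)[:2])
    l=cv2.fitLine(np.array(P,np.float32),cv2.DIST_HUBER,0,.01,.01).ravel(); e=l[:2]*np.sign(l[0])
    print(name,"angle err rad",np.arctan2(e[1],e[0])-np.arctan2(n[1],n[0]),"line at bar",((l[2:]-p0)@d))
# joint/board end corners, hand-read
def t(u,v): return ((u+.5)/5-.5+280,(v+.5)/5-.5+130)
c={k:onz("top",*t(*q),.062)[:2] for k,q in dict(b3t=(380,77),b3b=(332,393),b1t=(647,128),b1b=(602,446),j21t=(560,103),j21b=(511,425)).items()}
for k in("b3","b1","j21"):
    e=c[k+"t"]-c[k+"b"]; print(k,np.arctan2(e[1],e[0])-np.arctan2(n[1],n[0]),((c[k+"t"]+c[k+"b"])/2-p0)@d, np.linalg.norm(e))
# scene: corners
def s(u,v): return ((u+.5)/4-.5+200,(v+.5)/4-.5+180)
c={k:onz("scene",*s(*q),.062)[:2] for k,q in dict(b3b=(382,205),b3t=(556,345),b1b=(188,292),b1t=(343,468)).items()}
for k in("b3","b1"):
    e=c[k+"t"]-c[k+"b"]; print("scene",k,np.arctan2(e[1],e[0])-np.arctan2(n[1],n[0]),((c[k+"t"]+c[k+"b"])/2-p0)@d, np.linalg.norm(e))
p,e=tri(t(345,233),s(470,258)); print("plate",p,(p[:2]-p0)@d)
E
```

```text
b3 +y edge angle err rad 0.008181385863368806 line at bar -0.1058368537928227
b1 -y edge angle err rad -0.18111024035161227 line at bar -0.27487657290538303
b3 0.015299153019933648 -0.10556455601109245 0.1985058118509482
b1 0.01243775959118551 -0.27264402804415866 0.19861810980930128
j21 0.006455140663948283 -0.21685129389217778 0.2018399080426116
scene b3 0.016038961952011488 -0.10557211704828755 0.19808795454460618
scene b1 -0.028613649510021155 -0.27571436713574793 0.20310058155455452
plate [ 0.56677472 -0.02272469  0.06810708] -0.0980837441363367
```

The top view shows the panel closed, about 167–169 mm across (3 × 56 = 168). The board edges in it are square to the bar within about 0.015 rad. The trigger bar is about 31 mm ahead of the grip, which is its free position, and the jaw's face is about 4–7 mm from board 3. The arm is clear, so I'll hand in.

```bash
python3 - <<'E'
from rig import order,env
print(env.sense()["time"],env.sense()["force"]); print(order.sign_off())
E
```

```text
21.95 [ 0.19005234 -0.1499142  -0.53662913]
the job is handed in; nothing more can be done
None
```

The job is handed in at 21.95 s of the 51 s allowed. No verdict was reported, so what follows rests on my own checks.

**What I did:** I squeezed the trigger and slid the jaw about 163 mm until the three boards closed up against the screw pad. The force along the bar reached about 17 N there, roughly 13 N on board 3 after the jaw's own friction. Still squeezing, I backed off about 13.5 mm and let go; the tooth was on solid bar. A push on the hand grip with the rear finger then carried the jaw forward until the tooth dropped into the first notch.

**What the last checks showed:**
- **Lock:** a test push reached 12.6 N with only 0.6 mm of movement, while the boards were still a few millimetres away. The pictures show the trigger in its free position.
- **Gap to board 3:** about 4–7 mm, against the 18.5 mm limit.
- **Joints:** the panel measures 167–169 mm across, and three closed boards make 168 mm.
- **Squareness:** board edges are within about 0.015 rad of square in the top view, against the 0.03 limit.
- **Robot:** the arm is clear of everything.
- **Bottle, jar and comb:** the arm never went near the bottle or jar and passed above the comb. I did not re-measure their positions at the end.

**Readings that disagreed:**
- **Board 1 in the scene view:** a hand-read corner gave –0.029 rad, close to the limit. Its corner was poorly visible, and the top view's corners gave +0.012 rad.
- **Board 1 edge fit in the top view:** the automatic fit gave –0.18 rad. I discarded it, as the mask had probably picked up the wooden packers and saddle blocks.

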